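# Set the tube roller to its fast stage and start it

### The arm

A 6-joint arm with a two-finger parallel gripper is mounted at the origin on a cart in front of the work surface, level with it; the furniture and walls round the work are solid. World frame = base frame: x ahead of the robot, y to its left, z up, the work surface at z = 0. Lengths are in m, angles in rad, forces in N, time in s.
With the tool pointing down it reaches from about 0.225 to 0.875 m from the base axis. Payload 3.4 kg.
Tool frame: the origin (TCP) lies on the centre line of the jaws, within the pads' length; the fingertips stand 22 mm ahead of it and the grasp point (between the pads) lies 3 mm ahead of it; z points along the fingers, y is the line along which they close (so a half turn about z gives the same grasp; the last joint's range is limited). The gripper opens to 85 mm and grips with 20 to 120 N. Pads are 22 mm wide; open, the fingers measure 114 mm over their backs; the gripper's body (76 mm by 85 mm) begins 54 mm behind the grasp point. The pads swing forward as they close: fully open they stand 13 mm farther back than shut.
Start: joints at [-1.409, 0.276, 1.505, -0, 1.361, -0.121], TCP at [0.16, -0.552, 0.253] pointing down, gripper open.
Joint ranges: [-2.89, 2.89], [-0.75, 2.08], [0.22, 2.7], [-1.18, 4.32], [0.11, 2.71], [-2.7, 2.7]. Speed limits (rad/s): [2.57, 2.57, 3.14, 3.14, 3.14, 3.14].

### API

Orientations are given as a unit quaternion [w, x, y, z].
In Python, from rig import manip gives the robot as it stands.
- The arm moves only by the shell command python3 steer.py [OPENING] [FORCE], which reads ROWS from standard input. ROWS is one flat JSON list of numbers that holds 1 to 5 rows one after another, with no inner brackets; each row has 4 numbers: dx, dy, dz in m, then a turn about the tool's z in rad; each row shifts and turns the commanded pose from where the row before left it, along the tool's axes as they then stand; what a row does not reach is not made up. A row lasts 1/12 s, in which the tool goes at most 0.0417 m and 0.125 rad, less where a joint would pass 70% of its speed; a pose out of reach is approached as far as the arm can. OPENING is the finger opening in m, set as the command begins (- or left out keeps the last). The fingers move at their own pace and stop on an object; FORCE is the grip in N (left out, the last holds). Time passes only in rows, so rows that do not move let the fingers close. It prints the time, the measured TCP pose, the force, the opening and the grip force at its end. Input that does not fit is refused with a message, and nothing moves.
- manip.get_state(): the state, without advancing time (a new reading comes with each control period).
- manip.get_image(name): name is "scene" or "top" or "wrist"; returns a dict with "img" (400x640x3 uint8, red, green, blue), "camera_matrix" (3x3 intrinsics, pixels), "T" (4x4, takes a point from camera to world coordinates); the wrist camera has in their place "hand_eye" (4x4, takes a point from camera to tool coordinates, whose origin is the TCP and whose axes are the flange's). Camera axes: x right, y down, z forward; pixel columns grow to the right and rows downward; lengths in m; the calibration is good to about 2 mm. A picture is of the moment at which its call begins: read the wrist's pose just before it. There is no depth.
- manip.sign_off(): hands the job in; it is judged then, once.
The state is a dict: "clock": time; "qpos": joint angles; "qd": joint speeds; "effort": joint torques, N m; "position": TCP position; "ee_rot": TCP orientation; "contact_force": force on the tool from outside, world axes, zero at the start; "moment": the same for the moment, N m; "width": finger opening in m; "gripper_force": force on a finger pad.
Only numpy, scipy, OpenCV 4.12 (cv2) and the standard library are available. Lean on these libraries where they do the work, as an engineer would, in place of code of your own. Each camera call takes 0.05 s, during which the arm holds its last target. There are 200 camera calls.

### The job

Set the tube roller going at its fast speed: with the fingertips, push its red speed lever past the first click, all the way to the far end stop, and then press the green start button right down and let it come up again. Only push and press: do not lift or shove the roller itself out of place, and leave the tubes lying on it and the bottles round it where they are.

Things in the scene. Friction and masses are not known exactly. Their poses are not given: they have to be found in the camera images.
- mixer: tube roller, a white bench machine 190 (x) x 210 mm (y), about 4 kg, standing loose; about 15 N would shove it. Origin: centre of its underside on the worktop; x points from its control deck (robot's side) to its rollers, y to its left. The deck is a level grey panel 50 mm high, x = -89 to -19 mm, y = -100 to 100 mm; behind it three black rollers along y, tops 74 mm high, between grey cheeks
- speed_lever (a joint): the speed lever's travel along the machine's +y, m: 0 off (right-hand end, where it starts), 0.030 first click (slow), 0.060 end stop (fast). It clicks: leaving off and leaving the first click take about 6 N each; short of 0.045 it springs back to the first click, beyond it snaps home to the end stop and stays there
- lever_cap (a point): centre of the top face of the speed lever's red cap, moving with the lever. The cap is 22 mm along the machine's x, 16 mm along y and 18 mm high, its top 90 mm above the worktop, on a steel stem 8 mm wide that rises from a black slot in the control deck at x = -50 mm; at off it is at y = -90 mm, at the end stop at y = -30 mm in the machine's frame
- start_button (a joint): travel of the start button, m: 0 up, 0.006 right down; springs back, right down takes 5 N; count it pressed beyond 0.004
- start_button_top (a point): centre of the top of the green round start button, 26 mm across, in a black housing on the left of the control deck (x = -55 mm, y = 70 mm in the machine's frame), its top 68 mm above the worktop; pressed straight down
- red_tube: red-capped tube 16 x 75 mm, lying loose along the machine's y in the groove between two rollers; to be left where it is. Origin at the tube's foot end
- violet_tube: violet-capped tube 16 x 75 mm, lying loose along the machine's y in the groove between two rollers; to be left where it is. Origin at the tube's foot end
- red_bottle: white bottle with an orange-red cap, 38 mm across, 84 mm high, standing loose left of the roller; to be left where it is. Origin: centre of its underside
- blue_bottle: white bottle with a blue cap, 38 mm across, 84 mm high, standing loose right of the roller; to be left where it is. Origin: centre of its underside
- dropper: brown dropper bottle with a black cap, 27 mm across, 72 mm high, standing loose in front of the roller; to be left where it is. Origin: centre of its underside

How it is judged:
On the way, in this order (a step that is already met when the one before it is completed fails the run):
1. the speed lever is past its first click and home at the fast end stop (value of joint speed_lever above 0.0565 m), for 0.2 s.
2. then the start button is pressed down (value of joint start_button above 0.004 m), for 0.05 s.
At the end, for the whole second after the job is handed in: the lever rests within 3.5 mm of its fast end stop, the start button has been pressed and is up again, the roller is within 20 mm of where it stood, tubes and bottles within 25 mm, bottles upright (value of joint speed_lever above 0.0565 m and value of joint start_button below 0.002 m and distance of mixer from where it was at the start of the episode below 0.02 m and linear speed of mixer below 0.01 m/s and distance of each of red_bottle, blue_bottle, dropper, red_tube, violet_tube from where it was at the start of the episode below 0.025 m and angle between each of red_bottle, blue_bottle, dropper's own z axis and vertical below 0.2 rad); the robot touches nothing.
It fails at once if the start button is pressed before the lever is home at the fast stop (value of joint start_button above 0.003 m and value of joint speed_lever below 0.055 m).
It fails at once if the roller is lifted, tipped or shoved more than 20 mm out of place (distance of mixer from where it was at the start of the episode above 0.02 m or height (world z) of mixer above 0.01 m or angle between mixer's own z axis and vertical above 0.1 rad).
It fails at once if a tube or a bottle is lifted, knocked over or moved more than 25 mm (distance of any of red_bottle, blue_bottle, dropper, red_tube, violet_tube from where it was at the start of the episode above 0.025 m or angle between any of red_bottle, blue_bottle, dropper's own z axis and vertical above 0.4 rad).
It also fails if it takes over 38 s, if anything falls off the work surface, if the arm or the gripper's body presses on something with over 40 N, if the wrist force passes 120 N, or if a joint passes its speed limit or range.

## Working session

There is one attempt and no reset: what is moved stays moved. The work goes in short steps, Python scripts to look and compute and a shell command to move; the robot and the scene stay as the last step left them, time stands still between calls to the robot, and variables do not carry over. Pictures are saved under pics/ and viewed, at most 10 in all, crops included, and the job is handed in when it is done.

```bash
mkdir -p pics; ls; python3 - <<'E'
from rig import manip
import cv2,numpy as np
s=manip.get_state();print(s)
a=[]
for n in("scene","top"):
    d=manip.get_image(n);cv2.imwrite(f"pics/{n}0.png",d["img"][:,:,::-1]);np.savez(f"pics/{n}0.npz",**d)
    print(n,d["camera_matrix"].tolist(),d["T"].round(3).tolist())
E
```

```text
pics
rig.py
steer.py
{'clock': 0.0, 'qpos': array([-1.40899571e+00,  2.76611672e-01,  1.50615560e+00, -1.56403163e-05,
        1.36072803e+00, -1.20980457e-01]), 'qd': array([ 0.0002211 ,  0.00143166,  0.00078177,  0.00146338,  0.00098325,
       -0.00034044]), 'effort': array([-5.39298089e-04, -4.16774082e+01, -2.45804930e+01, -2.31383719e-04,
        1.11222058e-02, -1.23758002e-05]), 'position': array([ 0.16035886, -0.55165779,  0.25242124]), 'ee_rot': array([-9.50971406e-04,  9.90020320e-01,  1.40921470e-01, -2.70603826e-05]), 'contact_force': array([ 0.14192056, -0.06998179, -0.12089091]), 'moment': array([ 0.01691177, -0.00252418, -0.0124139 ]), 'gripper_force': 0.0, 'width': 0.08514954080750774}
scene [[483.10413728453346, 0.0, 319.3687417639146], [0.0, 483.10413728453346, 204.20820577841673], [0.0, 0.0, 1.0]] [[-0.64, -0.532, 0.555, -0.054], [-0.768, 0.451, -0.454, 0.566], [-0.009, -0.716, -0.698, 0.852], [0.0, 0.0, 0.0, 1.0]]
top [[456.7361427422989, 0.0, 319.63262864951633], [0.0, 456.7361427422989, 204.49307912915637], [0.0, 0.0, 1.0]] [[-0.008, -0.996, 0.09, 0.453], [-1.0, 0.006, -0.016, 0.082], [0.016, -0.09, -0.996, 0.969], [0.0, 0.0, 0.0, 1.0]]
```

View pics/scene0.png

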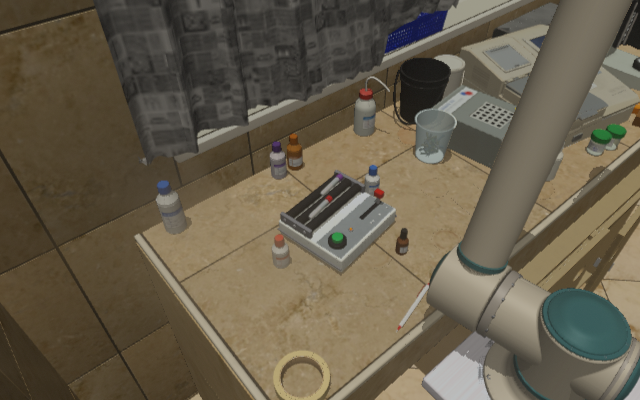

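View pics/top0.png

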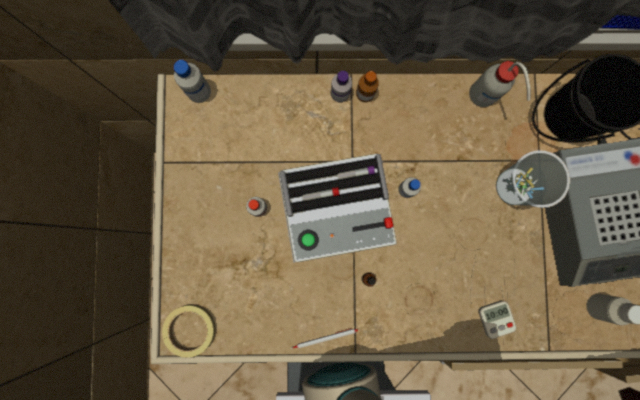

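The top view shows the button near (308,240), the lever cap near (389,223), the blue bottle near (411,187) and the dropper near (369,279). The scene view shows the button near (337,240) and the cap near (379,195).

```bash
cat > h.py <<'E'
import cv2,numpy as np
def blob(img,hue,near,r=16,smin=130,vmin=60):
    h=cv2.cvtColor(img,cv2.COLOR_RGB2HSV);H=h[...,0].astype(int)
    dh=np.minimum(abs(H-hue),180-abs(H-hue))
    m=((dh<14)&(h[...,1]>smin)&(h[...,2]>vmin)).astype(np.uint8)
    n,l,st,c=cv2.connectedComponentsWithStats(m)
    k=[i for i in range(1,n) if np.hypot(*(c[i]-near))<r]
    i=max(k,key=lambda i:st[i,4]);return c[i],st[i]
def ray(d,uv):
    v=d["T"][:3,:3]@np.linalg.solve(d["camera_matrix"],[*uv,1.]);return d["T"][:3,3],v
def onz(d,uv,z):
    o,v=ray(d,uv);return o+v*(z-o[2])/v[2]
def tri(*rs):
    A=0;b=0
    for o,v in rs:
        v=v/np.linalg.norm(v);P=np.eye(3)-np.outer(v,v);A=A+P;b=b+P@o
    return np.linalg.solve(A,b)
E
python3 - <<'E'
from h import *
t=np.load("pics/top0.npz");s=np.load("pics/scene0.npz")
P={}
for n,hue,a,b,z in(("button",65,(308,240),(337,240),.066),("lever",0,(389,223),(379,195),.083)):
    ca,sa=blob(t["img"],hue,a);cb,sb=blob(s["img"],hue,b)
    print(n,ca,sa,cb,sb,onz(t,ca,z).round(4),onz(s,cb,z).round(4),tri(ray(t,ca),ray(s,cb)).round(4))
    P[n]=(onz(t,ca,z)+onz(s,cb,z))/2
d=P["button"][:2]-P["lever"][:2]
# local: button-lever=( -.005,.160)
yaw=np.arctan2(d[1],d[0])-np.arctan2(.16,-.005)
c,q=np.cos(yaw),np.sin(yaw);R=np.array([[c,-q],[q,c]])
o=P["button"][:2]-R@[-.055,.07]
print("dist",np.hypot(*d),"yaw",yaw,"origin",o)
T=lambda x,y:(o+R@[x,y]).round(4)
print("lever",T(-.05,-.09),"stop",T(-.05,-.03),"button",T(-.055,.07))
B={}
for n,uv,z in(("dropper",(369,279),.07),("blue",(414,185),.084),("redb",(254,205),.084)):
    p=onz(t,uv,z)[:2];print(n,p,"local",R.T@(p-o))
for n,uv in (("corners",[(296,260),(394,241),(380,155),(281,170)]),):
    for w in uv: print((R.T@(onz(t,w,.05)[:2]-o)).round(3))
E
```

```text
button [307.94736842 239.38345865] [302 233  13  13 133] [337.04       236.45333333] [332 233  11   8  75] [0.4662 0.0904 0.066 ] [0.4684 0.0891 0.066 ] [0.4664 0.0906 0.0688]
lever [388.24137931 222.18390805] [384 217  10  11  87] [378.50666667 192.94666667] [374 188  10  11  75] [ 0.4982 -0.066   0.083 ] [ 0.497  -0.0645  0.083 ] [ 0.4984 -0.0663  0.081 ]
dist 0.157946002199401 yaw 0.1616129270768938 origin [0.53285739 0.02953246]
lever [ 0.498  -0.0673] stop [ 0.4883 -0.0081] button [0.4673 0.0898]
dropper [ 0.3882182  -0.02821764] local [-0.15204699 -0.03372362]
blue [ 0.5706516  -0.11799682] local [ 0.01356273 -0.1516883 ]
redb [0.5332638 0.194569 ] local [0.02695719 0.16282056]
[-0.092  0.101]
[-0.088 -0.099]
[ 0.089 -0.103]
[0.092 0.102]
```

```bash
cat > st.py <<'E'
import numpy as np,sys
from scipy.spatial.transform import Rotation as Ro
from rig import manip
s=manip.get_state();q=s["ee_rot"];T=Ro.from_quat([q[1],q[2],q[3],q[0]])
yaw=.1616;o=np.array([.5329,.0295]);R=np.array([[np.cos(yaw),-np.sin(yaw)],[np.sin(yaw),np.cos(yaw)]])
p=s["position"]
x=T.as_matrix()[:,0];print("t",round(s["clock"],2),"local",(R.T@(p[:2]-o)).round(4),"z",p[2].round(4),"turn needed",round(np.arctan2(x[1],x[0])-yaw,4),"F",s["contact_force"].round(1),"w",round(s["width"],4))
if len(sys.argv)>1:
    g=list(map(float,sys.argv[1:]));G=np.r_[o+R@g[:2],g[2]]
    print("tool delta",T.inv().apply(G-p).round(4))
E
echo '[0, 0, 0, 0.12]' | python3 steer.py 0 20; python3 st.py -.05 -.13 .2
```

```text
clock: 0.18
position: [0.1604, -0.5518, 0.2527]
ee_rot: [-0.001, 0.997, 0.08, -0.0]
contact_force: [0.2, -0.2, -1.2]
width: 0.0759
gripper_force: 0.0
t 0.18 local [-0.4612 -0.5138] z 0.2527 turn needed -0.0007 F [ 0.2 -0.2 -1.2] w 0.0759
tool delta [ 0.4109 -0.384   0.0532]
```

```bash
echo '[0.027, -0.025, 0, 0, 0.027, -0.025, 0, 0, 0.027, -0.025, 0, 0, 0.027, -0.025, 0, 0, 0.027, -0.025, 0, 0]' | python3 steer.py >/dev/null; echo '[0.027, -0.025, 0, 0, 0.027, -0.025, 0, 0, 0.027, -0.025, 0, 0, 0.027, -0.025, 0, 0, 0.027, -0.025, 0, 0]' | python3 steer.py >/dev/null;echo '[0.027, -0.025, 0, 0, 0.027, -0.025, 0, 0, 0.027, -0.025, 0, 0, 0.02, -0.02, 0, 0, 0, 0, 0, 0]' | python3 steer.py >/dev/null; python3 st.py -.05 -.13 .15
```

```text
t 1.43 local [-0.0876 -0.165 ] z 0.2529 turn needed 0.0061 F [ 0.7 -0.5  0.7] w 0.0003
tool delta [ 0.0376 -0.0345  0.1031]
```

```bash
echo '[0.02, -0.017, 0, 0.006, 0.017, -0.017, 0, 0, 0, 0, 0.035, 0, 0, 0, 0.035, 0, 0, 0, 0.03, 0]' | python3 steer.py >/dev/null; echo '[0, 0, 0, 0, 0, 0, 0, 0]' | python3 steer.py >/dev/null; python3 st.py -.05 -.13 .096; python3 - <<'E'
from rig import manip
import cv2,numpy as np
a=[manip.get_image(n)["img"][:,:,::-1] for n in("top","scene")]
a=[cv2.resize(a[0][120:300,240:440],(400,360)),cv2.resize(a[1][130:310,260:460],(400,360))]
cv2.imwrite("pics/pre.png",np.hstack(a))
E
```

```text
t 2.02 local [-0.0548 -0.1346] z 0.1521 turn needed -0.0051 F [1.  0.6 1. ] w -0.0004
tool delta [ 0.005  -0.0045  0.0561]
```

View pics/pre.png

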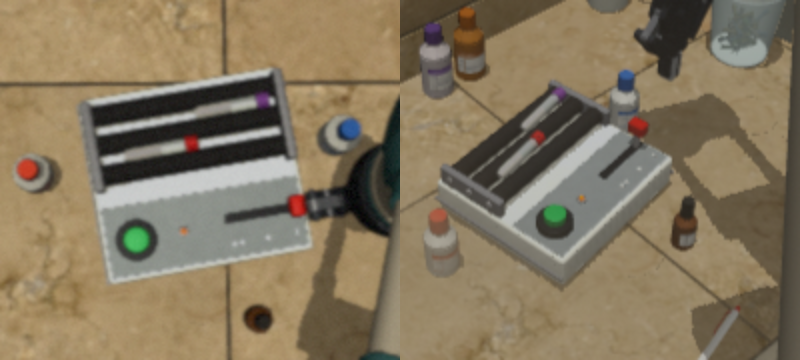

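The fingers stand in line with the lever, just right of the red cap (left half, 297,205), and clear of the blue bottle. Next: lower them beside the cap.

```bash
echo '[0.005, 0, 0.02, 0, 0, 0, 0.02, 0, 0, 0, 0.016, 0, 0, 0, 0, 0]' | python3 steer.py >/dev/null; python3 st.py; echo '[0, -0.005, 0, 0, 0, -0.005, 0, 0, 0, 0, 0, 0]' | python3 steer.py >/dev/null; python3 st.py;  echo '[0, -0.005, 0, 0, 0, -0.005, 0, 0, 0, 0, 0, 0]' | python3 steer.py >/dev/null; python3 st.py -.05 -.05 .096
```

```text
t 2.45 local [-0.049  -0.1349] z 0.0969 turn needed -0.0051 F [-0.4  0.8  0.3] w -0.0002
t 2.7 local [-0.0476 -0.1244] z 0.0991 turn needed -0.0044 F [ 0.3  0.6 -0.4] w -0.0001
t 2.95 local [-0.0484 -0.1138] z 0.0978 turn needed -0.0041 F [-0.6  0.3 -0.3] w 0.0001
tool delta [-0.0018 -0.0638  0.0018]
```

```bash
for i in 1; do echo '[-0.001, -0.004, 0.001, 0, 0, 0, 0, 0]' | python3 steer.py >/dev/null; python3 st.py; echo '[0, -0.004, 0, 0, 0, 0, 0, 0]' | python3 steer.py >/dev/null; python3 st.py;  echo '[0, -0.004, 0, 0, 0, 0, 0, 0]' | python3 steer.py >/dev/null; python3 st.py -.05 -.05 .096; done
```

```text
t 3.12 local [-0.0494 -0.1105] z 0.0964 turn needed -0.0042 F [-0.5 -0.1 -0.2] w 0.0004
t 3.28 local [-0.0493 -0.1075] z 0.0964 turn needed -0.0038 F [-0.8 -4.   0.7] w 0.0001
t 3.45 local [-0.0494 -0.1028] z 0.0964 turn needed -0.0048 F [ 0.3 -1.2  1.6] w 0.0001
tool delta [-0.0009 -0.0528  0.0004]
```

Contact came at about y = -0.108. Now I'll push through the first click.

```bash
echo '[0, -0.006, 0, 0, 0, -0.006, 0, 0, 0, -0.006, 0, 0, 0, -0.006, 0, 0, 0, 0, 0, 0]' | python3 steer.py >/dev/null; python3 st.py; echo '[0, -0.005, 0, 0, 0, 0, 0, 0]' | python3 steer.py >/dev/null; python3 st.py;  echo '[0, -0.005, 0, 0, 0, 0, 0, 0]' | python3 steer.py >/dev/null; python3 st.py;  echo '[0, -0.005, 0, 0, 0, 0, 0, 0]' | python3 steer.py >/dev/null; python3 st.py;  echo '[0, -0.005, 0, 0, 0, 0, 0, 0]' | python3 steer.py >/dev/null; python3 st.py
```

```text
t 3.87 local [-0.0495 -0.078 ] z 0.0961 turn needed -0.0031 F [-0.8 -2.7 -0.8] w 0.0
t 4.03 local [-0.0496 -0.0733] z 0.0961 turn needed -0.0041 F [ 0.3 -2.  -0.8] w -0.0003
t 4.2 local [-0.0495 -0.0678] z 0.0962 turn needed -0.0051 F [-0.  -0.6 -0.1] w -0.0002
t 4.37 local [-0.0493 -0.0627] z 0.0962 turn needed -0.0051 F [-0.4  0.3  0.6] w 0.0003
t 4.53 local [-0.0492 -0.0579] z 0.0963 turn needed -0.0048 F [-0.6  0.8  0.3] w -0.0001
```

```bash
python3 - <<'E'
from rig import manip
from h import *
a=[]
yaw=.1616;o=np.array([.5329,.0295]);R=np.array([[np.cos(yaw),-np.sin(yaw)],[np.sin(yaw),np.cos(yaw)]])
for n,w,z in(("top",(360,226),.083),("scene",(365,205),.083)):
    d=manip.get_image(n);a.append(d["img"][:,:,::-1])
    try:
        c,s=blob(d["img"],0,w,20);print(n,c,s,(R.T@(onz(d,c,z)[:2]-o)).round(4))
    except ValueError: print(n,"none")
a=[cv2.resize(a[0][120:300,240:440],(400,360)),cv2.resize(a[1][130:310,260:460],(400,360))]
cv2.imwrite("pics/push.png",np.hstack(a))
E
```

```text
top none
scene [363.51948052 206.88311688] [359 202  10  11  77] [-0.052  -0.0273]
```

View pics/push.png

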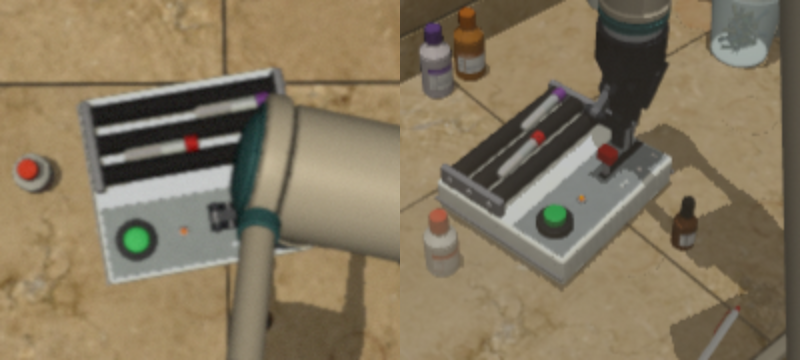

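The scene view puts the cap (608,155 in the crop) at y ≈ -0.030, the end stop, and the roller has not moved. Next: retract, lift and move over the button.

```bash
echo '[0, 0.008, 0, 0, 0, 0, -0.03, 0, 0, 0, -0.03, 0, -0.002, -0.03, 0, 0, -0.002, -0.035, 0, 0]' | python3 steer.py >/dev/null; echo '[-0.002, -0.035, 0, 0, 0, -0.03, 0, 0, 0, 0, 0, 0, 0, 0, 0, 0]' | python3 steer.py >/dev/null; python3 st.py -.055 .07 .096;  python3 - <<'E'
from rig import manip
from h import *
yaw=.1616;o=np.array([.5329,.0295]);R=np.array([[np.cos(yaw),-np.sin(yaw)],[np.sin(yaw),np.cos(yaw)]])
d=manip.get_image("scene");c,s=blob(d["img"],0,(365,205),20);print(c,s,(R.T@(onz(d,c,.083)[:2]-o)).round(4))
E
```

```text
t 5.38 local [-0.0545  0.0638] z 0.1564 turn needed -0.0019 F [ 0.5 -0.7 -0.1] w 0.0
tool delta [-0.0005 -0.0062  0.0604]
[363.46153846 206.91025641] [359 202  10  11  78] [-0.052  -0.0271]
```

```bash
echo '[0, -0.006, 0, 0, 0, 0, 0.03, 0, 0, 0, 0.02, 0, 0, 0, 0.01, 0, 0, 0, 0, 0]' | python3 steer.py >/dev/null; python3 st.py; echo '[0, 0, 0.003, 0, 0, 0, 0.003, 0, 0, 0, 0, 0]' | python3 steer.py >/dev/null; python3 st.py; echo '[0, 0, 0.003, 0, 0, 0, 0, 0]' | python3 steer.py >/dev/null; python3 st.py; echo '[0, 0, 0.0025, 0, 0, 0, 0, 0]' | python3 steer.py >/dev/null; python3 st.py
```

```text
t 5.85 local [-0.0559  0.0683] z 0.0942 turn needed -0.0067 F [-0.9  0.2  0.2] w 0.0
t 6.1 local [-0.0542  0.0684] z 0.0907 turn needed -0.0051 F [-1.2 -2.4  3.9] w 0.0002
t 6.27 local [-0.054   0.0686] z 0.0881 turn needed -0.0044 F [-1.1 -2.6  4.9] w -0.0003
t 6.43 local [-0.0539  0.0686] z 0.0877 turn needed -0.0041 F [-5.8 -3.6 21.2] w -0.0001
```

The force jumped from 5 to 21 N with almost no further travel, so the button is bottomed. Hold briefly, then lift.

```bash
echo '[0, 0, 0, 0, 0, 0, -0.01, 0, 0, 0, -0.03, 0, 0, 0, -0.03, 0, 0, 0, -0.03, 0]' | python3 steer.py >/dev/null; echo '[-0.03, 0, -0.02, 0, -0.03, 0, 0, 0, -0.03, 0, 0, 0, 0, 0, 0, 0, 0, 0, 0, 0]' | python3 steer.py >/dev/null; python3 st.py;  python3 - <<'E'
from rig import manip
from h import *
for n,w,z,hue in(("scene",(363,207),.083,0),("scene",(337,237),.066,65),("top",(308,240),.066,65)):
    d=manip.get_image(n)
    try: c,s=blob(d["img"],hue,w,20);print(n,c,s)
    except ValueError: print(n,"none")
    cv2.imwrite("pics/end_%s.png"%n,d["img"][:,:,::-1])
E
```

```text
t 7.27 local [-0.1456  0.07  ] z 0.2052 turn needed -0.0051 F [ 1.3 -0.6  0.3] w -0.0001
scene [362.31818182 209.31818182] [359 206   8   7  22]
scene [337.04       236.45333333] [332 233  11   8  75]
top [307.87407407 239.37037037] [302 233  13  14 135]
```

View pics/end_scene.png

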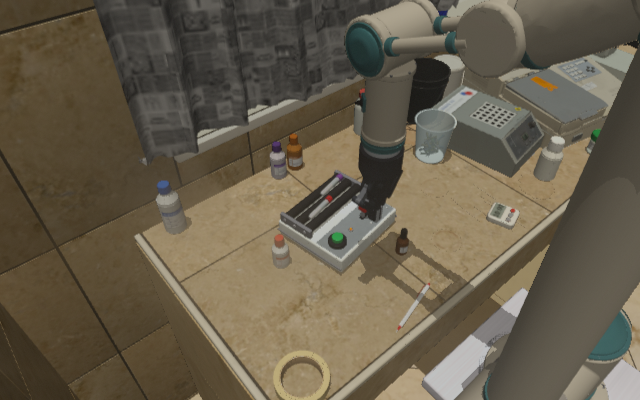

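The button and roller sit at their original pixels, and the cap is still at the far end, partly hidden by the gripper. The button bottomed about 3 mm higher than I expected, so I'll press again in fine steps to measure the travel.

```bash
echo '[0.03, 0, 0, 0, 0.03, 0, 0, 0, 0.03, 0, 0.03, 0, 0, 0, 0.03, 0, 0, 0, 0, 0]' | python3 steer.py >/dev/null; echo '[0, 0, 0.03, 0, 0, 0, 0.016, 0, 0, 0, 0, 0, 0, 0, 0, 0]' | python3 steer.py >/dev/null; python3 st.py -.055 .07 .097
```

```text
t 8.17 local [-0.0551  0.0692] z 0.0994 turn needed -0.0048 F [0.1 0.9 0.1] w -0.0002
tool delta [ 0.0001 -0.0008  0.0024]
```

```bash
echo '[0, -0.001, 0.003, 0, 0, 0, 0, 0]' | python3 steer.py>/dev/null; python3 st.py; s(){ python3 st.py; }; echo '[0, 0, 0.001, 0, 0, 0, 0, 0]' | python3 steer.py>/dev/null; s; echo '[0, 0, 0.001, 0, 0, 0, 0, 0]' | python3 steer.py>/dev/null; s; echo '[0, 0, 0.001, 0, 0, 0, 0, 0]' | python3 steer.py>/dev/null; s; echo '[0, 0, 0.001, 0, 0, 0, 0, 0]' | python3 steer.py>/dev/null; s; echo '[0, 0, 0.001, 0, 0, 0, 0, 0]' | python3 steer.py>/dev/null; s; echo '[0, 0, 0.001, 0, 0, 0, 0, 0]' | python3 steer.py>/dev/null; s; echo '[0, 0, 0.001, 0, 0, 0, 0, 0]' | python3 steer.py>/dev/null; s; echo '[0, 0, 0.001, 0, 0, 0, 0, 0]' | python3 steer.py>/dev/null; s
```

```text
t 8.33 local [-0.0541  0.0702] z 0.0975 turn needed -0.0048 F [ 1.2 -0.7 -0.4] w 0.0001
t 8.5 local [-0.0546  0.0702] z 0.0962 turn needed -0.0048 F [1.  0.7 1.5] w 0.0004
t 8.67 local [-0.055   0.0702] z 0.0946 turn needed -0.0048 F [-0.6  0.3  0.4] w 0.0002
t 8.83 local [-0.055   0.0702] z 0.0934 turn needed -0.0049 F [-1.4 -0.1  2. ] w 0.0001
t 9.0 local [-0.0549  0.0702] z 0.0924 turn needed -0.0048 F [0.4 0.1 2.5] w 0.0003
t 9.17 local [-0.0549  0.0702] z 0.0913 turn needed -0.0048 F [ 0.3 -0.2  2.8] w -0.0003
t 9.33 local [-0.0549  0.0702] z 0.0903 turn needed -0.0048 F [-0.6  0.   4.1] w -0.0002
t 9.5 local [-0.0549  0.0702] z 0.0893 turn needed -0.0048 F [-0.8 -0.1  4.1] w -0.0003
t 9.67 local [-0.0549  0.0702] z 0.0883 turn needed -0.0048 F [-0.  -0.2  5.4] w -0.0002
```

Contact came at z ≈ 0.094 and the force reached 5.4 N at 0.088, so the travel is about 6 mm and the button is fully down. Next: lift clear to the left front, check the lever, and hand in.

```bash
echo '[0, 0, 0.0005, 0, 0, 0, -0.01, 0, 0, 0, -0.03, 0, 0, 0, -0.03, 0, 0, 0, -0.03, 0]' | python3 steer.py >/dev/null; echo '[0, -0.03, -0.02, 0, 0, -0.03, 0, 0, 0, -0.03, 0, 0, 0, 0, 0, 0, 0, 0, 0, 0]' | python3 steer.py >/dev/null; python3 st.py;  python3 - <<'E'
from rig import manip
from h import *
for n,w,hue in(("scene",(363,207),0),("scene",(337,237),65),("top",(361,226),0)):
    d=manip.get_image(n)
    try: print(n,*blob(d["img"],hue,w,20))
    except ValueError: print(n,"none")
print(manip.sign_off())
E
```

```text
t 10.5 local [-0.0553  0.1612] z 0.2072 turn needed -0.0018 F [-0.1  0.5  0.3] w -0.0001
scene [363.55263158 206.84210526] [359 202  10  11  76]
scene [337.22058824 236.32352941] [332 233  11   8  68]
top [358.19047619 227.75      ] [354 223  10  11  84]
the job is handed in; nothing more can be done
None
```

I pushed the speed lever to its fast end stop, pressed the start button fully down (twice, the second to confirm its travel) and let it come up. In the last pictures the lever was still at the stop and the button back up, the roller hadn't shifted, and I handed the job in at about 10.5 s; no verdict was returned.

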